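# Slide the battery pack home in the bench charger

## Robot

A 6-joint arm with a two-finger parallel gripper is mounted at the origin on the work surface. World frame = base frame: x ahead of the robot, y to its left, z up, the work surface at z = 0. Lengths are in m, angles in rad, forces in N, time in s.
With the tool pointing down it reaches from about 0.35 to 0.775 m from the base axis. Payload 5.5 kg.
Tool frame: the origin (TCP) lies midway between the tips of the shut fingers; the grasp point (between the pads) lies 19 mm behind it; z points along the fingers, y is the line along which they close (so a half turn about z gives the same grasp; the last joint's range is limited). The gripper opens to 85 mm and grips with 20 to 120 N. Pads are 22 mm wide; open, the fingers measure 114 mm over their backs; the gripper's body (76 mm by 85 mm) begins 54 mm behind the grasp point. The pads swing forward as they close: fully open they stand 13 mm farther back than shut.
Start: joints at [-1.419, 0.313, 0.046, 1.304, 0, 1.431], TCP at [0.165, -0.551, 0.231] pointing down, gripper open.
Joint ranges: [-2.76, 2.76], [-0.86, 1.69], [-1.03, 1.26], [-2.2, 2.34], [-1.47, 1.5], [-3.14, 3.14]. Speed limits (rad/s): [2.57, 2.57, 3.14, 3.14, 3.14, 3.14].

## Interface

Orientations are given as a unit quaternion [x, y, z, w].
In Python, from rig import status, imaging, workorder gives the robot as it stands.
- The arm moves only by the tool servo_tool, never from a script. Its argument "rows" is a list of rows, each an object with "rotation": the turn, a rotation vector about the tool's x, y, z in degrees, a list of three; "slide": the shift along the tool's x, y, z in mm, a list of three; "grip": the closure in counts, from 0 (fully open) to 255 (shut). In form: [{"rotation": [wx, wy, wz], "slide": [dx, dy, dz], "grip": grip}, ...]. A call has exactly 10 rows; each row shifts and turns the commanded pose from where the row before left it, along the tool's axes as they then stand; what a row does not reach is not made up. A row lasts 1/12 s, in which the tool goes at most 41.7 mm and 7.16 degrees, less where a joint would pass 70% of its speed; a pose out of reach is approached as far as the arm can. A call is refused whole if a number of a shift passes 41.7 or a number of a turn 7.16, either way. A call with a gripper value outside its range is refused whole. The fingers move at their own pace and stop on an object; the grip force is fixed at half the most. Time passes only in rows, so rows that do not move let the fingers close, or fill a call up. It gives the time, the measured TCP pose, the force, the opening and the grip force at its end, in the units of the state.
- status.state(): the state, without advancing time (a new reading comes with each control period).
- imaging.grab_frame(name): name is "scene" or "top"; returns (picture, depth): 480x640x3 uint8, blue, green, red; 480x640 float32, m along the optical axis (not along the pixel's ray), 0 where there is no reading.
- imaging.camera_model(name): a dict with "fx", "fy", "cx", "cy" (pixels), "D" ([k1, k2, p1, p2, k3] as OpenCV has them; the pictures are not rectified), "rvec" (rotation vector, rad) and "tvec" (3), from world to camera coordinates, as OpenCV has them. Camera axes: x right, y down, z forward; pixel columns grow to the right and rows downward; lengths in m; the calibration is good to about 2 mm. A picture is of the moment at which its call begins. camera_model takes no time and is no camera call.
- workorder.hand_in(): hands the job in; it is judged then, once.
The state is a dict: "clock": time; "q": joint angles; "joint_velocities": joint speeds; "effort": joint torques, N m; "position": TCP position; "tool_rot": TCP orientation; "ft_force": force on the tool from outside, world axes, zero at the start; "torque": the same for the moment, N m; "width": opening from 0.0 (shut) to 1.0 (fully open); "gripper_force": force on a finger pad.
Only numpy, scipy, OpenCV 4.12 (cv2) and the standard library are available. Lean on these libraries where they do the work, as an engineer would, in place of code of your own. Each camera call takes 0.05 s, during which the arm holds its last target. There are 200 camera calls.

## Task

Pick up the green-topped battery pack from the bench, set it on the charger's bed with its tongue facing the mouth, and gently slide the tongue into the blind slot until you feel it come up firmly against the stop hidden inside. Do not ram it or lean on it, then let go and leave the pack sitting flat in the charger, still against the stop. Leave the screw jar, the tape roll and the screwdriver where they are.

Things in the scene. Friction and masses are not known exactly. Their poses are not given: they have to be found in the camera images.
- pack: Loose battery pack, 0.3-0.55 kg. Grip body 60 x 54 x 50 mm (its x, y, z), black below, green top with white label; origin at the centre of the grip body's underside, z up. Grip across the 54 mm width (y). A black tongue 44 wide, 22 high, with brass strips, sticks out along +x at underside level, from x = 30 to 120 mm, and goes into the charger's slot.
- tip (a point): Middle of the lower edge of the tongue's end face: 120 mm from the pack's origin along the pack's +x. In the slot it meets sliding friction of a few N (more if pressed down or rubbing a side), then the stop: a hard rise of force. Nothing latches or springs back; friction keeps the pack there. Over 25 N on the stop, or 60 N on the rest of the charger, does damage.
- charger: Charger screwed to the bench, immovable. Origin on the bench right below the slot's mouth, on the centre line; +x points into the slot, z up. Flat grey bed 12 mm thick, 86 wide, x = -170 to 100 mm, open in front (x < -26). Black roofed housing over x = 0 to 100, 75 wide, top 47 mm above the bench. Two orange cheeks, 25 mm high, flare from x = 0 (47 mm apart) to x = -26 (66 apart).
- mouth (a point): Centre of the slot's mouth at bed-top level (12 mm above the bench), axes as the charger: +x into the slot. Slot 47 mm wide and 25 high above the bed: 1.5 mm play each side of the tongue, 3 above. A rigid stop block is hidden inside, at an unknown depth 30 to 74 mm behind the mouth, set anew each time; the pack's grip body always stays outside.
- screw_jar: Loose jar with yellow lid, 60 mm across, 70 mm high; origin at the centre of its underside. Leave alone.
- tape_roll: Loose blue roll lying flat, 84 mm across, 25 mm high; origin at the centre of its underside. Leave alone. It and the jar may have changed places.
- screwdriver: Loose screwdriver lying on the bench, red handle, 190 mm long along its x, tip towards +x. Leave alone.
Things that resemble listed ones, but are neither listed nor needed, are in the scene too. Leave any purple look-alike of the pack alone.

How it is judged:
By the outcome, as a careful person would: the job done as asked, in the order asked, and still so for the second after the job is handed in, with the robot touching nothing.
It also fails if it takes over 64 s, if anything falls off the work surface, if the arm or the gripper's body presses on something with over 40 N, if the wrist force passes 120 N, or if a joint passes its speed limit or range.

## Working session

There is one attempt and no reset: what is moved stays moved. The work goes in short steps, Python scripts to look and compute and a tool call to move; the robot and the scene stay as the last step left them, time stands still between calls to the robot, and variables do not carry over. Pictures are saved under pics/ and viewed, at most 10 in all, crops included, and the job is handed in when it is done.

Besides the shell and the picture viewer there is one more tool, called in YAML: its name, and indented under it one key for each argument. servo_tool: Moves the arm, as the interface text tells. Its arguments: {"type":"object","properties":{"rows":{"type":"array"}},"required":["rows"]}

```bash
mkdir -p pics; cat > h.py <<'E'
import numpy as np, cv2
from rig import status, imaging, workorder
def cam(n):
    m=imaging.camera_model(n);K=np.array([[m['fx'],0,m['cx']],[0,m['fy'],m['cy']],[0,0,1.]])
    R=cv2.Rodrigues(np.array(m['rvec'],float))[0];return K,np.array(m['D'],float),R,np.array(m['tvec'],float).reshape(3)
def ray(n,uv,z):
    K,D,R,t=cam(n);p=cv2.undistortPoints(np.array(uv,float).reshape(-1,1,2),K,D).reshape(-1,2)
    d=np.c_[p,np.ones(len(p))]@R;c=-R.T@t
    return c+d*((z-c[2])/d[:,2])[:,None]
def cloud(n,depth):
    K,D,R,t=cam(n);v,u=np.mgrid[:480,:640];p=cv2.undistortPoints(np.c_[u.ravel(),v.ravel()].astype(float).reshape(-1,1,2),K,D).reshape(-1,2)
    P=(np.c_[p,np.ones(len(p))]*depth.reshape(-1,1)-t)@R;P[depth.ravel()==0]=np.nan;return P.reshape(480,640,3)
def proj(n,P):
    K,D,R,t=cam(n);return cv2.projectPoints(np.array(P,float).reshape(-1,1,3),cv2.Rodrigues(R)[0],t,K,D)[0].reshape(-1,2)
E
python3 - <<'E'
from h import *
for n in('top','scene'):
    im,d=imaging.grab_frame(n);cv2.imwrite(f'pics/{n}0.png',im);np.save(n+'0.npy',d)
    K,D,R,t=cam(n);print(n,-R.T@t)
print(status.state())
E
```

```text
top [ 0.53350484 -0.15356274  1.20666836]
scene [ 1.44627789 -0.31394718  0.79354677]
{'clock': 0.1, 'q': array([-1.41859942e+00,  3.13946428e-01,  4.51155556e-02,  1.30360235e+00,
       -5.72017120e-06,  1.43113273e+00]), 'joint_velocities': array([ 5.03000995e-04, -1.82093836e-03,  2.13764942e-03, -6.15547273e-05,
        1.46431950e-03,  1.37062192e-03]), 'effort': array([ 2.69262200e-03, -4.81724060e+01,  2.99245101e+01,  1.27145709e-02,
       -3.45994056e-05,  1.63412000e-05]), 'position': array([ 0.16533331, -0.55025288,  0.23049541]), 'tool_rot': array([ 9.89370732e-01,  1.45412809e-01, -7.98892322e-06, -8.18413382e-04]), 'ft_force': array([0.44094563, 0.94234735, 0.05042389]), 'torque': array([-0.01514768, -0.0009489 , -0.04653896]), 'gripper_force': 0.0, 'width': 1.001742873583714}
```

View pics/top0.png

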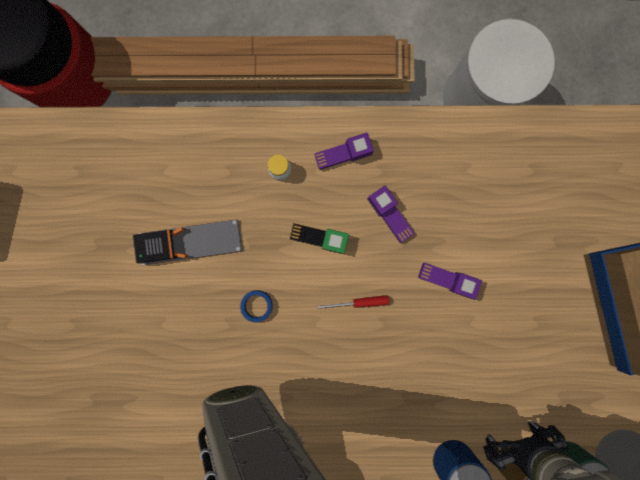

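View pics/scene0.png

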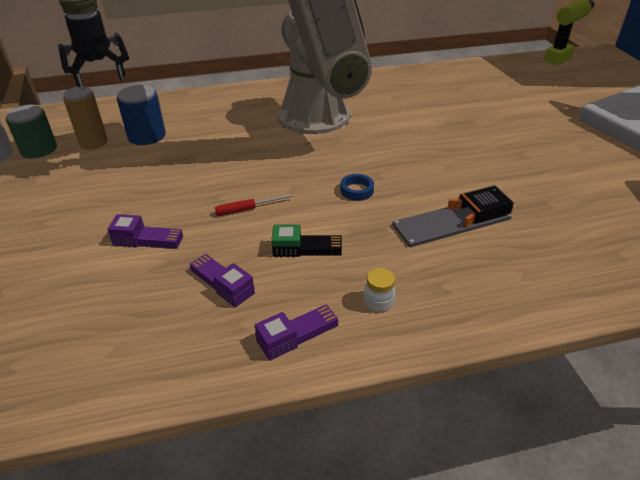

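Both views show the green-topped pack at top (336,241) / scene (287,235), with its tongue pointing left in top. The look-alikes are purple, at top (360,146), (383,200) and (467,286), plus a green can at top (610,470). By the description I choose the green one. The charger's bed is at top (210,239), with the housing at (153,246) and the mouth at about (170,243).

```bash
python3 - <<'E'
from h import *
im=cv2.imread('pics/top0.png');d=np.load('top0.npy');P=cloud('top',d)
hsv=cv2.cvtColor(im,cv2.COLOR_BGR2HSV)
roi=np.zeros((480,640),bool);roi[200:275,280:365]=1
# green top incl. label via height
def rect(m,z,name):
    c,_=cv2.findContours(m.astype(np.uint8),cv2.RETR_EXTERNAL,cv2.CHAIN_APPROX_NONE)
    c=max(c,key=cv2.contourArea).reshape(-1,2);w=ray('top',c,z)[:,:2]
    r=cv2.minAreaRect((w*1000).astype(np.float32));print(name,r,cv2.contourArea(c));return w
g=(cv2.inRange(hsv,(45,80,40),(85,255,255))>0)&roi
rect(g,.05,'green')
top=roi&(np.abs(P[...,2]-.05)<.008);rect(top,.05,'bodyheight');print('z top',np.nanmedian(P[top][:,2]))
dark=roi&(hsv[...,2]<60)
rect(dark,.022,'tongue')
roi2=np.zeros((480,640),bool);roi2[210:275,125:250]=1
bed=roi2&(hsv[...,1]<60)&(hsv[...,2]>60)&(P[...,2]<.025);rect(bed,.012,'bed')
h=roi2&(P[...,2]>.037);rect(h,.047,'housing');print(np.nanmedian(P[h][:,2]),np.nanmedian(P[bed][:,2]))
org=roi2&(cv2.inRange(hsv,(5,150,120),(20,255,255))>0)&(P[...,2]>.015)
n,l,s,c=cv2.connectedComponentsWithStats(org.astype(np.uint8));print([(tuple(c[i]),s[i,4],ray('top',c[i],.025)[0]) for i in range(1,n) if s[i,4]>5])
for nm,uv,z in(('jar',(278,165),.07),('tape',(257,306),.025)):print(nm,ray('top',uv,z))
cr=np.hstack([cv2.resize(im[205:275,125:255],None,fx=3,fy=3,interpolation=2),cv2.resize(im[205:275,280:365],None,fx=3,fy=3,interpolation=2)]);cv2.imwrite('pics/crop.png',cr)
E
```

```text
green ((579.3958740234375, -190.10557556152344), (61.797218322753906, 53.03947448730469), 75.78671264648438) 438.5
bodyheight ((579.0963745117188, -190.03970336914062), (59.29360580444336, 53.67112350463867), 75.81484985351562) 436.0
z top 0.050118708923844936
tongue ((596.72119140625, -119.47718811035156), (86.13677215576172, 41.20026397705078), 76.83563995361328) 347.0
bed ((586.5220947265625, 141.22998046875), (85.3653564453125, 154.0645294189453), 8.023118019104004) 1653.0
housing ((566.642578125, 282.6534729003906), (75.04036712646484, 103.00630950927734), 8.024177551269531) 1058.5
0.047159415740898436 0.012117787234930582
[((np.float64(177.03571428571428), np.float64(230.03571428571428)), np.int32(28), array([0.60965902, 0.22815326, 0.025     ])), ((np.float64(169.26923076923077), np.float64(243.3846153846154)), np.int32(52), array([0.57418129, 0.2482568 , 0.025     ])), ((np.float64(180.5), np.float64(255.0)), np.int32(26), array([0.54328442, 0.2179787 , 0.025     ]))]
jar [[ 0.77417254 -0.04434872  0.07      ]]
tape [[0.40848703 0.01434613 0.025     ]]
```

View pics/crop.png

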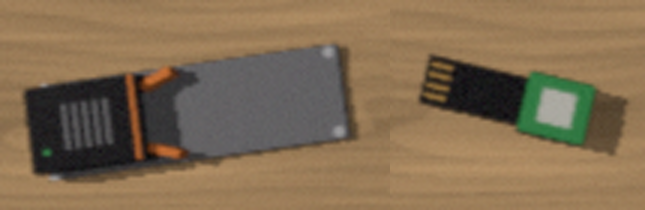

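The crop confirms the choice: green body with white label at right, and the charger with its orange cheeks and mouth facing the pack. Pack: (579,-190) mm, yaw 76°. Mouth: (573.6,233) mm, yaw 98°.

servo_tool:
  rows:
    - {"rotation":[0,0,-5.9],"slide":[0,0,0],"grip":0}
    - {"rotation":[0,0,-5.9],"slide":[0,0,0],"grip":0}
    - {"rotation":[0,0,-5.9],"slide":[0,0,0],"grip":0}
    - {"rotation":[0,0,-5.9],"slide":[0,0,0],"grip":0}
    - {"rotation":[0,0,-5.9],"slide":[0,0,0],"grip":0}
    - {"rotation":[0,0,-5.9],"slide":[0,0,0],"grip":0}
    - {"rotation":[0,0,-5.9],"slide":[0,0,0],"grip":0}
    - {"rotation":[0,0,-5.9],"slide":[0,0,0],"grip":0}
    - {"rotation":[0,0,-5.9],"slide":[0,0,0],"grip":0}
    - {"rotation":[0,0,-5.9],"slide":[0,0,0],"grip":0}

```text
clock: 0.93
position: [0.1654, -0.5504, 0.2308]
tool_rot: [0.788, 0.616, 0.0, -0.0]
ft_force: [-0.8, 0.2, 0.1]
width: 0.999
gripper_force: 0.0
```

servo_tool:
  rows:
    - {"rotation":[0,0,0],"slide":[30,21,0],"grip":0}
    - {"rotation":[0,0,0],"slide":[30,21,0],"grip":0}
    - {"rotation":[0,0,0],"slide":[30,21,0],"grip":0}
    - {"rotation":[0,0,0],"slide":[30,21,0],"grip":0}
    - {"rotation":[0,0,0],"slide":[30,21,0],"grip":0}
    - {"rotation":[0,0,0],"slide":[30,21,0],"grip":0}
    - {"rotation":[0,0,0],"slide":[30,21,0],"grip":0}
    - {"rotation":[0,0,0],"slide":[30,21,0],"grip":0}
    - {"rotation":[0,0,0],"slide":[30,21,0],"grip":0}
    - {"rotation":[0,0,0],"slide":[30,21,0],"grip":0}

```text
clock: 1.77
position: [0.4439, -0.3102, 0.231]
tool_rot: [0.79, 0.614, -0.0, -0.0]
ft_force: [0.3, -0.6, -0.2]
width: 1.001
gripper_force: 0.0
```

```bash
cat >> h.py <<'E'
from scipy.spatial.transform import Rotation as Ro
def go(xyz,yaw):
    s=status.state();R=Ro.from_quat(s['tool_rot']).as_matrix();p=s['position']
    c,sn=np.cos(np.radians(yaw)),np.sin(np.radians(yaw));T=np.array([[c,sn,0],[sn,-c,0],[0,0,-1]])
    print('t',s['clock'],'pos',p.round(4),'yaw',np.degrees(np.arctan2(R[1,0],R[0,0])).round(2),'slide mm (now axes)',((np.array(xyz)-p)@R*1000).round(1),'(target axes)',((np.array(xyz)-p)@T*1000).round(1),'rot',np.degrees(Ro.from_matrix(R.T@T).as_rotvec()).round(2))
    print('F',s['ft_force'].round(2),'w',s['width'],s['gripper_force'])
E
python3 -c "
from h import *
go([.5792,-.190,.09],76)"
```

```text
t 1.7667 pos [ 0.4439 -0.3102  0.231 ] yaw 75.72 slide mm (now axes) [149.9 101.6 140.9] (target axes) [149.4 102.2 141. ] rot [-0.03 -0.01 -0.28]
F [ 0.31 -0.63 -0.23] w 1.0010578187306294 0.0
```

servo_tool:
  rows:
    - {"rotation":[0,0,-0.3],"slide":[20,14,0],"grip":0}
    - {"rotation":[0,0,0],"slide":[20,14,10],"grip":0}
    - {"rotation":[0,0,0],"slide":[20,14,15],"grip":0}
    - {"rotation":[0,0,0],"slide":[20,14,20],"grip":0}
    - {"rotation":[0,0,0],"slide":[20,14,20],"grip":0}
    - {"rotation":[0,0,0],"slide":[20,14,20],"grip":0}
    - {"rotation":[0,0,0],"slide":[20,12,20],"grip":0}
    - {"rotation":[0,0,0],"slide":[9,5,20],"grip":0}
    - {"rotation":[0,0,0],"slide":[0,0,15],"grip":0}
    - {"rotation":[0,0,0],"slide":[0,0,0],"grip":0}

```text
clock: 2.6
position: [0.5749, -0.1896, 0.087]
tool_rot: [0.787, 0.616, -0.002, -0.003]
ft_force: [-1.0, -0.8, -0.5]
width: 1.001
gripper_force: 0.0
```

```bash
python3 -c "
from h import *
go([.5792,-.190,.008],76)
im,d=imaging.grab_frame('scene');cv2.imwrite('pics/s1.png',cv2.resize(im[150:300,200:400],None,fx=3,fy=3))"
```

```text
t 2.6 pos [ 0.5749 -0.1896  0.087 ] yaw 76.11 slide mm (now axes) [ 0.5  4.9 78.9] (target axes) [ 0.7  4.3 79. ] rot [-0.41 -0.08  0.11]
F [-1.01 -0.78 -0.48] w 1.0006794507759662 0.0
```

View pics/s1.png

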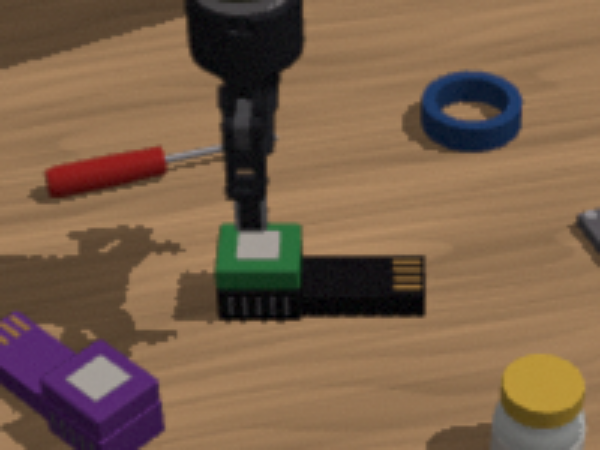

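The gripper sits centred over the green pack (crop (260,240)), with nothing near the fingers. Descending.

servo_tool:
  rows:
    - {"rotation":[0,0,0],"slide":[0,4,0],"grip":0}
    - {"rotation":[0,0,0],"slide":[0,0,8],"grip":0}
    - {"rotation":[0,0,0],"slide":[0,0,8],"grip":0}
    - {"rotation":[0,0,0],"slide":[0,0,5],"grip":0}
    - {"rotation":[0,0,0],"slide":[0,0,0],"grip":0}
    - {"rotation":[0,0,0],"slide":[0,0,0],"grip":0}
    - {"rotation":[0,0,0],"slide":[0,0,0],"grip":0}
    - {"rotation":[0,0,0],"slide":[0,0,0],"grip":0}
    - {"rotation":[0,0,0],"slide":[0,0,0],"grip":0}
    - {"rotation":[0,0,0],"slide":[0,0,0],"grip":0}

```text
clock: 3.48
position: [0.5811, -0.1928, 0.0706]
tool_rot: [0.788, 0.616, 0.0, 0.0]
ft_force: [0.3, 0.4, -0.3]
width: 1.002
gripper_force: 0.0
```

```bash
python3 -c "
from h import *
go([.5792,-.190,.008],76)"
```

```text
t 3.4833 pos [ 0.5811 -0.1928  0.0706] yaw 76.02 slide mm (now axes) [ 2.3 -2.5 62.6] (target axes) [ 2.3 -2.5 62.6] rot [0.04 0.01 0.02]
F [ 0.32  0.41 -0.3 ] w 1.0016405009055518 0.0
```

servo_tool:
  rows:
    - {"rotation":[0,0,0],"slide":[2.3,-2.5,0],"grip":0}
    - {"rotation":[0,0,0],"slide":[0,0,12],"grip":0}
    - {"rotation":[0,0,0],"slide":[0,0,12],"grip":0}
    - {"rotation":[0,0,0],"slide":[0,0,12],"grip":0}
    - {"rotation":[0,0,0],"slide":[0,0,12],"grip":0}
    - {"rotation":[0,0,0],"slide":[0,0,9],"grip":0}
    - {"rotation":[0,0,0],"slide":[0,0,5.5],"grip":0}
    - {"rotation":[0,0,0],"slide":[0,0,0],"grip":0}
    - {"rotation":[0,0,0],"slide":[0,0,0],"grip":0}
    - {"rotation":[0,0,0],"slide":[0,0,0],"grip":0}

```text
clock: 4.32
position: [0.5795, -0.1901, 0.0085]
tool_rot: [0.788, 0.616, 0.0, 0.001]
ft_force: [-0.2, 0.1, 0.2]
width: 1.0
gripper_force: 0.0
```

servo_tool:
  rows:
    - {"rotation":[0,0,0],"slide":[0,0,0],"grip":40}
    - {"rotation":[0,0,0],"slide":[0,0,0],"grip":60}
    - {"rotation":[0,0,0],"slide":[0,0,0],"grip":80}
    - {"rotation":[0,0,0],"slide":[0,0,0],"grip":100}
    - {"rotation":[0,0,0],"slide":[0,0,0],"grip":255}
    - {"rotation":[0,0,0],"slide":[0,0,0],"grip":255}
    - {"rotation":[0,0,0],"slide":[0,0,0],"grip":255}
    - {"rotation":[0,0,0],"slide":[0,0,0],"grip":255}
    - {"rotation":[0,0,0],"slide":[0,0,0],"grip":255}
    - {"rotation":[0,0,0],"slide":[0,0,0],"grip":255}

```text
clock: 5.15
position: [0.5795, -0.1901, 0.0085]
tool_rot: [0.788, 0.616, 0.0, 0.001]
ft_force: [-1.4, 0.5, 5.5]
width: 0.624
gripper_force: 64.1
```

```bash
python3 -c "
from h import *
go([.5792,-.190,.1],98)"
```

```text
t 5.15 pos [ 0.5795 -0.1901  0.0085] yaw 76.02 slide mm (now axes) [ -0.   -0.2 -91.5] (target axes) [  0.1  -0.3 -91.5] rot [  0.06   0.03 -21.98]
F [-1.42  0.53  5.48] w 0.6238719619666382 64.08469587564468
```

servo_tool:
  rows:
    - {"rotation":[0,0,0],"slide":[0,0,-3],"grip":255}
    - {"rotation":[0,0,0],"slide":[0,0,-7],"grip":255}
    - {"rotation":[0,0,-2],"slide":[0,0,-10],"grip":255}
    - {"rotation":[0,0,-3],"slide":[0,0,-13],"grip":255}
    - {"rotation":[0,0,-4],"slide":[0,0,-15],"grip":255}
    - {"rotation":[0,0,-4],"slide":[0,0,-15],"grip":255}
    - {"rotation":[0,0,-4],"slide":[0,0,-13],"grip":255}
    - {"rotation":[0,0,-3],"slide":[0,0,-10],"grip":255}
    - {"rotation":[0,0,-2],"slide":[0,0,-6],"grip":255}
    - {"rotation":[0,0,0],"slide":[0,0,0],"grip":255}

```text
clock: 5.98
position: [0.5795, -0.1901, 0.1012]
tool_rot: [0.656, 0.755, 0.0, 0.001]
ft_force: [0.1, 0.4, -3.5]
width: 0.623
gripper_force: 63.4
```

servo_tool:
  rows:
    - {"rotation":[0,0,0],"slide":[10,2,0],"grip":255}
    - {"rotation":[0,0,0],"slide":[20,4,0],"grip":255}
    - {"rotation":[0,0,0],"slide":[30,6,0],"grip":255}
    - {"rotation":[0,0,0],"slide":[35,6,0],"grip":255}
    - {"rotation":[0,0,0],"slide":[35,6,0],"grip":255}
    - {"rotation":[0,0,0],"slide":[35,6,0],"grip":255}
    - {"rotation":[0,0,0],"slide":[35,6,0],"grip":255}
    - {"rotation":[0,0,0],"slide":[30,6,0],"grip":255}
    - {"rotation":[0,0,0],"slide":[25,5,0],"grip":255}
    - {"rotation":[0,0,0],"slide":[15,4,0],"grip":255}

```text
clock: 6.82
position: [0.5901, 0.0884, 0.0986]
tool_rot: [0.655, 0.755, -0.0, -0.001]
ft_force: [-0.4, -0.0, -3.9]
width: 0.63
gripper_force: 63.5
```

servo_tool:
  rows:
    - {"rotation":[0,0,0],"slide":[5,2,0],"grip":255}
    - {"rotation":[0,0,0],"slide":[0,0,8],"grip":255}
    - {"rotation":[0,0,0],"slide":[0,0,12],"grip":255}
    - {"rotation":[0,0,0],"slide":[0,0,12],"grip":255}
    - {"rotation":[0,0,0],"slide":[0,0,8],"grip":255}
    - {"rotation":[0,0,0],"slide":[0,0,5],"grip":255}
    - {"rotation":[0,0,0],"slide":[0,0,0],"grip":255}
    - {"rotation":[0,0,0],"slide":[0,0,0],"grip":255}
    - {"rotation":[0,0,0],"slide":[0,0,0],"grip":255}
    - {"rotation":[0,0,0],"slide":[0,0,0],"grip":255}

```text
clock: 7.65
position: [0.5938, 0.0896, 0.0555]
tool_rot: [0.656, 0.755, 0.0, 0.001]
ft_force: [-0.2, 0.2, -3.5]
width: 0.625
gripper_force: 63.6
```

```bash
python3 -c "
from h import *
go([.5931,.0945,.0205],98)
for n,a in(('top',(150,200,260,300)),('scene',(360,150,540,280))):
    im,d=imaging.grab_frame(n);cv2.imwrite(f'pics/{n}2f.png',im);np.save(n+'2.npy',d)
    x0,y0,x1,y1=a;cv2.imwrite(f'pics/{n}2.png',cv2.resize(im[y0:y1,x0:x1],None,fx=4,fy=4,interpolation=2))
"; python3 -c "
import cv2,numpy as np
a=cv2.imread('pics/top2.png');b=cv2.imread('pics/scene2.png')
a=cv2.resize(a,(390,360));b=cv2.resize(b,(400,360)) ;cv2.imwrite('pics/both2.png',np.hstack([a,b]))"
```

```text
t 7.65 pos [0.5938 0.0896 0.0555] yaw 98.0 slide mm (now axes) [ 4.9 -0.1 35. ] (target axes) [ 4.9 -0.  35. ] rot [ 0.08  0.01 -0.  ]
F [-0.2   0.22 -3.51] w 0.6249968941886042 63.61572839319706
```

View pics/both2.png

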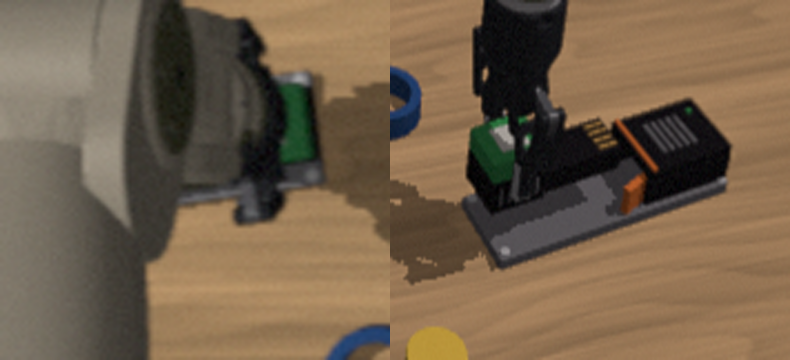

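The pack hangs level above the bed, tongue towards the mouth (right half, tongue tip at (600,135), mouth at (620,145)). The arm hides the top view, so I check the lateral offset from the scene depth.

```bash
python3 -c "
from h import *
P=cloud('scene',np.load('scene2.npy'));m=np.array([.5736,.2331,0]);a=np.radians(98)
R=np.array([[np.cos(a),-np.sin(a),0],[np.sin(a),np.cos(a),0],[0,0,1]]);Q=(P-m)@R
x,y,z=Q[...,0]*1e3,Q[...,1]*1e3,Q[...,2]*1e3
def edges(nm,M,bins):
    print(nm,np.nanmedian(z[M]).round(1),M.sum())
    for lo,hi in bins:
        k=M&(x>lo)&(x<hi);
        if k.sum()>5: print(lo,k.sum(),'y',np.percentile(y[k],[1,50,99]).round(1))
edges('tongue',(abs(z-69)<4)&(abs(y)<40)&(x>-112)&(x<-10),[(-95,-80),(-80,-65),(-65,-50),(-50,-35),(-35,-20)])
M=(abs(z-69)<4)&(abs(y)<15)&(x>-112)&(x<0);print('tip x',np.percentile(x[M],99.5))
edges('housing',(abs(z-47)<4)&(abs(y)<60)&(x>-5)&(x<110),[(5,25),(25,45),(45,65),(65,85)])
edges('bed',(abs(z-12)<4)&(abs(y)<60)&(x<-30)&(x>-110),[(-100,-70),(-70,-40)])
M=(abs(z-47)<4)&(abs(y)<30);print('housing x',np.percentile(x[M],[.5,99.5]))
"
```

```text
tongue 68.7 357
-95 47 y [-23.8 -10.9   5.8]
-80 80 y [-22.9  -3.9  18.7]
-65 82 y [-23.   -4.   22.7]
-50 85 y [-23.2  -4.1  21.7]
-35 39 y [-22.9  -1.1  20.8]
tip x -27.430207634556226
housing 46.8 860
5 178 y [-40.5  -3.2  34.9]
25 168 y [-40.5  -5.2  34.4]
45 178 y [-39.7  -5.3  33.4]
65 163 y [-40.   -5.5  32.8]
bed 11.6 593
-100 223 y [-45.9 -19.   13.2]
-70 231 y [-45.4 -17.8  14.3]
housing x [-596.29004496   99.77424821]
```

servo_tool:
  rows:
    - {"rotation":[0,0,0],"slide":[3,1.5,5],"grip":255}
    - {"rotation":[0,0,0],"slide":[0,0,8],"grip":255}
    - {"rotation":[0,0,0],"slide":[0,0,8],"grip":255}
    - {"rotation":[0,0,0],"slide":[0,0,6],"grip":255}
    - {"rotation":[0,0,0],"slide":[0,0,4],"grip":255}
    - {"rotation":[0,0,0],"slide":[0,0,1.5],"grip":255}
    - {"rotation":[0,0,0],"slide":[0,0,0],"grip":255}
    - {"rotation":[0,0,0],"slide":[0,0,0],"grip":255}
    - {"rotation":[0,0,0],"slide":[0,0,0],"grip":255}
    - {"rotation":[0,0,0],"slide":[0,0,0],"grip":255}

```text
clock: 8.58
position: [0.5946, 0.093, 0.0227]
tool_rot: [0.656, 0.755, 0.0, 0.0]
ft_force: [0.4, -0.6, -3.6]
width: 0.624
gripper_force: 63.6
```

```bash
python3 -c "
from h import *
go([.5931,.0945,.0205],98)
im,d=imaging.grab_frame('scene');cv2.imwrite('pics/scene3.png',cv2.resize(im[170:260,400:520],None,fx=5,fy=5,interpolation=2))
P=cloud('scene',d);m=np.array([.5736,.2331,0]);a=np.radians(98)
R=np.array([[np.cos(a),-np.sin(a),0],[np.sin(a),np.cos(a),0],[0,0,1]]);Q=(P-m)@R
x,y,z=Q[...,0]*1e3,Q[...,1]*1e3,Q[...,2]*1e3
def edges(nm,M,bins):
    print(nm,np.nanmedian(z[M]).round(1),M.sum())
    for lo,hi in bins:
        k=M&(x>lo)&(x<hi);
        if k.sum()>5: print(lo,k.sum(),'y',np.percentile(y[k],[1,99]).round(1),np.mean(np.percentile(y[k],[1,99])))
edges('tongue',(abs(z-36)<4)&(abs(y)<28)&(x>-112)&(x<-22),[(-95,-80),(-80,-65),(-65,-50),(-50,-35),(-35,-20)])
edges('housing',(abs(z-47)<4)&(abs(y)<60)&(x>-5)&(x<110),[(5,25),(25,45),(45,65),(65,85)])
"
```

```text
t 8.5833 pos [0.5946 0.093  0.0227] yaw 98.02 slide mm (now axes) [ 1.7 -1.3  2.2] (target axes) [ 1.7 -1.3  2.2] rot [0.05 0.01 0.02]
F [ 0.44 -0.61 -3.65] w 0.6244913142557857 63.61628673970699
tongue 35.8 345
-95 42 y [-25.1   0.1] -12.50160147613546
-80 66 y [-23.9  12.9] -5.4679711904651755
-65 77 y [-24.4  17.9] -3.271209404877121
-50 84 y [-24.2  19.3] -2.4588244215517907
-35 58 y [-25.3  20.6] -2.355239539997415
housing 46.8 873
5 178 y [-40.2  34.7] -2.7506268774859564
25 176 y [-41.5  33.8] -3.8346319923175223
45 175 y [-40.7  33.2] -3.731315360612225
65 169 y [-39.7  33.8] -2.9122099595551028
```

View pics/scene3.png

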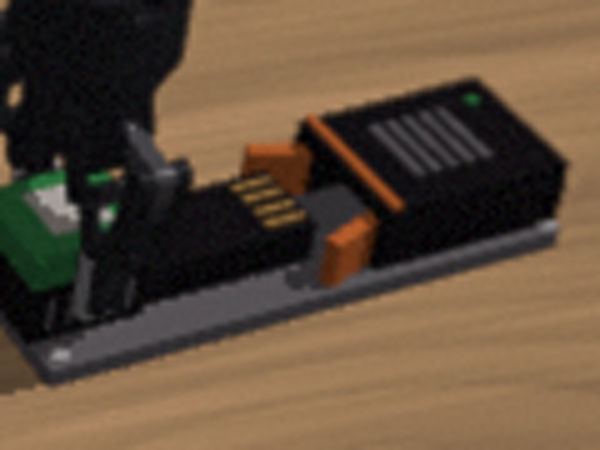

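Tongue end at (285,215), lined up between the two cheeks (275,165) and (350,250), with only a ~0.5 mm lateral fix needed. Lowering onto the bed.

servo_tool:
  rows:
    - {"rotation":[0,0,0],"slide":[0,0.5,0.5],"grip":255}
    - {"rotation":[0,0,0],"slide":[0,0,0.5],"grip":255}
    - {"rotation":[0,0,0],"slide":[0,0,0.4],"grip":255}
    - {"rotation":[0,0,0],"slide":[0,0,0.3],"grip":255}
    - {"rotation":[0,0,0],"slide":[0,0,0.2],"grip":255}
    - {"rotation":[0,0,0],"slide":[0,0,0.1],"grip":255}
    - {"rotation":[0,0,0],"slide":[0,0,0],"grip":255}
    - {"rotation":[0,0,0],"slide":[0,0,0],"grip":255}
    - {"rotation":[0,0,0],"slide":[0,0,0],"grip":255}
    - {"rotation":[0,0,0],"slide":[0,0,0],"grip":255}

```text
clock: 9.47
position: [0.5947, 0.0931, 0.0205]
tool_rot: [0.656, 0.755, -0.0, 0.0]
ft_force: [-1.2, 0.0, 0.9]
width: 0.625
gripper_force: 63.9
```

servo_tool:
  rows:
    - {"rotation":[0,0,0],"slide":[2,0,0],"grip":255}
    - {"rotation":[0,0,0],"slide":[2,0,0],"grip":255}
    - {"rotation":[0,0,0],"slide":[2,0,0],"grip":255}
    - {"rotation":[0,0,0],"slide":[2,0,0],"grip":255}
    - {"rotation":[0,0,0],"slide":[2,0,0],"grip":255}
    - {"rotation":[0,0,0],"slide":[2,0,0],"grip":255}
    - {"rotation":[0,0,0],"slide":[2,0,0],"grip":255}
    - {"rotation":[0,0,0],"slide":[1.5,0,0],"grip":255}
    - {"rotation":[0,0,0],"slide":[1,0,0],"grip":255}
    - {"rotation":[0,0,0],"slide":[0.5,0,0],"grip":255}

```text
clock: 10.3
position: [0.5926, 0.11, 0.0205]
tool_rot: [0.656, 0.755, 0.0, 0.0]
ft_force: [0.2, -2.9, 1.5]
width: 0.626
gripper_force: 63.9
```

servo_tool:
  rows:
    - {"rotation":[0,0,0],"slide":[0.8,0,0],"grip":255}
    - {"rotation":[0,0,0],"slide":[0.8,0,0],"grip":255}
    - {"rotation":[0,0,0],"slide":[0.8,0,0],"grip":255}
    - {"rotation":[0,0,0],"slide":[0.8,0,0],"grip":255}
    - {"rotation":[0,0,0],"slide":[0.8,0,0],"grip":255}
    - {"rotation":[0,0,0],"slide":[0.8,0,0],"grip":255}
    - {"rotation":[0,0,0],"slide":[0.8,0,0],"grip":255}
    - {"rotation":[0,0,0],"slide":[0.8,0,0],"grip":255}
    - {"rotation":[0,0,0],"slide":[0.8,0,0],"grip":255}
    - {"rotation":[0,0,0],"slide":[0.8,0,0],"grip":255}

```text
clock: 11.13
position: [0.5914, 0.1178, 0.0205]
tool_rot: [0.656, 0.755, 0.0, 0.0]
ft_force: [0.8, -4.4, 4.1]
width: 0.626
gripper_force: 64.2
```

servo_tool:
  rows:
    - {"rotation":[0,0,0],"slide":[1.2,0,-0.1],"grip":255}
    - {"rotation":[0,0,0],"slide":[1.2,0,-0.1],"grip":255}
    - {"rotation":[0,0,0],"slide":[1.2,0,0],"grip":255}
    - {"rotation":[0,0,0],"slide":[1.2,0,0],"grip":255}
    - {"rotation":[0,0,0],"slide":[1.2,0,0],"grip":255}
    - {"rotation":[0,0,0],"slide":[1.2,0,0],"grip":255}
    - {"rotation":[0,0,0],"slide":[1.2,0,0],"grip":255}
    - {"rotation":[0,0,0],"slide":[1.2,0,0],"grip":255}
    - {"rotation":[0,0,0],"slide":[1.2,0,0],"grip":255}
    - {"rotation":[0,0,0],"slide":[1.2,0,0],"grip":255}

```text
clock: 11.97
position: [0.5895, 0.1298, 0.0205]
tool_rot: [0.656, 0.755, -0.0, 0.0]
ft_force: [1.0, -4.6, 3.4]
width: 0.628
gripper_force: 64.2
```

servo_tool:
  rows:
    - {"rotation":[0,0,0],"slide":[1,0,-0.1],"grip":255}
    - {"rotation":[0,0,0],"slide":[1,0,-0.1],"grip":255}
    - {"rotation":[0,0,0],"slide":[1,0,0],"grip":255}
    - {"rotation":[0,0,0],"slide":[1,0,0],"grip":255}
    - {"rotation":[0,0,0],"slide":[1,0,0],"grip":255}
    - {"rotation":[0,0,0],"slide":[1,0,0],"grip":255}
    - {"rotation":[0,0,0],"slide":[1,0,0],"grip":255}
    - {"rotation":[0,0,0],"slide":[1,0,0],"grip":255}
    - {"rotation":[0,0,0],"slide":[0.6,0,0],"grip":255}
    - {"rotation":[0,0,0],"slide":[0.4,0,0],"grip":255}

```text
clock: 12.8
position: [0.5881, 0.1388, 0.0205]
tool_rot: [0.656, 0.755, -0.0, -0.0]
ft_force: [-0.1, -3.4, 1.9]
width: 0.626
gripper_force: 64.2
```

servo_tool:
  rows:
    - {"rotation":[0,0,0],"slide":[0.3,0,0],"grip":255}
    - {"rotation":[0,0,0],"slide":[0.3,0,0],"grip":255}
    - {"rotation":[0,0,0],"slide":[0.3,0,0],"grip":255}
    - {"rotation":[0,0,0],"slide":[0.3,0,0],"grip":255}
    - {"rotation":[0,0,0],"slide":[0.3,0,0],"grip":255}
    - {"rotation":[0,0,0],"slide":[0.3,0,0],"grip":255}
    - {"rotation":[0,0,0],"slide":[0.3,0,0],"grip":255}
    - {"rotation":[0,0,0],"slide":[0.3,0,0],"grip":255}
    - {"rotation":[0,0,0],"slide":[0.3,0,0],"grip":255}
    - {"rotation":[0,0,0],"slide":[0.3,0,0],"grip":255}

```text
clock: 13.63
position: [0.5877, 0.1417, 0.0205]
tool_rot: [0.656, 0.755, -0.0, -0.0]
ft_force: [0.3, -0.9, -1.2]
width: 0.624
gripper_force: 64.0
```

servo_tool:
  rows:
    - {"rotation":[0,0,0],"slide":[0.1,0,0],"grip":110}
    - {"rotation":[0,0,0],"slide":[0.1,0,0],"grip":104}
    - {"rotation":[0,0,0],"slide":[0.1,0,0],"grip":100}
    - {"rotation":[0,0,0],"slide":[0.1,0,0],"grip":98}
    - {"rotation":[0,0,0],"slide":[0.1,0,0],"grip":98}
    - {"rotation":[0,0,0],"slide":[0.1,0,0],"grip":98}
    - {"rotation":[0,0,0],"slide":[0.1,0,0],"grip":98}
    - {"rotation":[0,0,0],"slide":[0.1,0,0],"grip":98}
    - {"rotation":[0,0,0],"slide":[0.1,0,0],"grip":98}
    - {"rotation":[0,0,0],"slide":[0.1,0,0],"grip":98}

```text
clock: 14.47
position: [0.5875, 0.1427, 0.0205]
tool_rot: [0.656, 0.755, -0.0, -0.0]
ft_force: [-0.6, -0.1, -3.3]
width: 0.625
gripper_force: 63.7
```

servo_tool:
  rows:
    - {"rotation":[0,0,0],"slide":[0.1,0,0],"grip":97}
    - {"rotation":[0,0,0],"slide":[0.1,0,0],"grip":96}
    - {"rotation":[0,0,0],"slide":[0.1,0,0],"grip":96}
    - {"rotation":[0,0,0],"slide":[0.1,0,0],"grip":96}
    - {"rotation":[0,0,0],"slide":[0.1,0,0],"grip":96}
    - {"rotation":[0,0,0],"slide":[0.1,0,0],"grip":96}
    - {"rotation":[0,0,0],"slide":[0.1,0,0],"grip":96}
    - {"rotation":[0,0,0],"slide":[0.1,0,0],"grip":96}
    - {"rotation":[0,0,0],"slide":[0.1,0,0],"grip":96}
    - {"rotation":[0,0,0],"slide":[0.1,0,0],"grip":96}

```text
clock: 15.3
position: [0.5876, 0.1436, 0.0206]
tool_rot: [0.656, 0.755, -0.0, 0.0]
ft_force: [-0.4, 0.4, -3.5]
width: 0.625
gripper_force: 58.2
```

servo_tool:
  rows:
    - {"rotation":[0,0,0],"slide":[0.1,0,0.1],"grip":95}
    - {"rotation":[0,0,0],"slide":[0.1,0,0.1],"grip":95}
    - {"rotation":[0,0,0],"slide":[0.1,0,0],"grip":95}
    - {"rotation":[0,0,0],"slide":[0.1,0,0],"grip":95}
    - {"rotation":[0,0,0],"slide":[0.1,0,0],"grip":95}
    - {"rotation":[0,0,0],"slide":[0.1,0,0],"grip":95}
    - {"rotation":[0,0,0],"slide":[0.1,0,0],"grip":95}
    - {"rotation":[0,0,0],"slide":[0.1,0,0],"grip":95}
    - {"rotation":[0,0,0],"slide":[0.1,0,0],"grip":95}
    - {"rotation":[0,0,0],"slide":[0.1,0,0],"grip":95}

```text
clock: 16.13
position: [0.5875, 0.1446, 0.0205]
tool_rot: [0.656, 0.755, -0.0, 0.0]
ft_force: [0.3, 1.0, -2.1]
width: 0.63
gripper_force: 32.3
```

servo_tool:
  rows:
    - {"rotation":[0,0,0],"slide":[0.1,0,0],"grip":94}
    - {"rotation":[0,0,0],"slide":[0.1,0,0],"grip":94}
    - {"rotation":[0,0,0],"slide":[0.1,0,0],"grip":94}
    - {"rotation":[0,0,0],"slide":[0.1,0,0],"grip":94}
    - {"rotation":[0,0,0],"slide":[0.1,0,0],"grip":94}
    - {"rotation":[0,0,0],"slide":[0.1,0,0],"grip":94}
    - {"rotation":[0,0,0],"slide":[0.1,0,0],"grip":94}
    - {"rotation":[0,0,0],"slide":[0.1,0,0],"grip":94}
    - {"rotation":[0,0,0],"slide":[0.1,0,0],"grip":94}
    - {"rotation":[0,0,0],"slide":[0.1,0,0],"grip":94}

```text
clock: 16.97
position: [0.5873, 0.1456, 0.0205]
tool_rot: [0.656, 0.755, -0.0, 0.0]
ft_force: [0.3, 0.0, -3.6]
width: 0.631
gripper_force: 6.7
```

servo_tool:
  rows:
    - {"rotation":[0,0,0],"slide":[0.3,0,0],"grip":94}
    - {"rotation":[0,0,0],"slide":[0.3,0,0],"grip":94}
    - {"rotation":[0,0,0],"slide":[0.3,0,0],"grip":94}
    - {"rotation":[0,0,0],"slide":[0.3,0,0],"grip":94}
    - {"rotation":[0,0,0],"slide":[0.3,0,0],"grip":94}
    - {"rotation":[0,0,0],"slide":[0.3,0,0],"grip":94}
    - {"rotation":[0,0,0],"slide":[0.3,0,0],"grip":94}
    - {"rotation":[0,0,0],"slide":[0.3,0,0],"grip":94}
    - {"rotation":[0,0,0],"slide":[0.3,0,0],"grip":94}
    - {"rotation":[0,0,0],"slide":[0.3,0,0],"grip":94}

```text
clock: 17.8
position: [0.5869, 0.1486, 0.0204]
tool_rot: [0.656, 0.755, -0.0, 0.0]
ft_force: [-0.4, -0.2, -2.8]
width: 0.632
gripper_force: 6.7
```

servo_tool:
  rows:
    - {"rotation":[0,0,0],"slide":[0.4,0,0],"grip":94}
    - {"rotation":[0,0,0],"slide":[0.4,0,0],"grip":94}
    - {"rotation":[0,0,0],"slide":[0.4,0,0],"grip":94}
    - {"rotation":[0,0,0],"slide":[0.4,0,0],"grip":94}
    - {"rotation":[0,0,0],"slide":[0.4,0,0],"grip":94}
    - {"rotation":[0,0,0],"slide":[0.4,0,0],"grip":94}
    - {"rotation":[0,0,0],"slide":[0.4,0,0],"grip":94}
    - {"rotation":[0,0,0],"slide":[0.4,0,0],"grip":94}
    - {"rotation":[0,0,0],"slide":[0.4,0,0],"grip":94}
    - {"rotation":[0,0,0],"slide":[0.4,0,0],"grip":94}

```text
clock: 18.63
position: [0.5863, 0.1525, 0.0205]
tool_rot: [0.656, 0.755, -0.0, 0.0]
ft_force: [0.1, 0.9, -3.0]
width: 0.632
gripper_force: 6.7
```

servo_tool:
  rows:
    - {"rotation":[0,0,0],"slide":[0.4,0,0],"grip":94}
    - {"rotation":[0,0,0],"slide":[0.4,0,0],"grip":94}
    - {"rotation":[0,0,0],"slide":[0.4,0,0],"grip":94}
    - {"rotation":[0,0,0],"slide":[0.4,0,0],"grip":94}
    - {"rotation":[0,0,0],"slide":[0.4,0,0],"grip":94}
    - {"rotation":[0,0,0],"slide":[0.4,0,0],"grip":94}
    - {"rotation":[0,0,0],"slide":[0.4,0,0],"grip":94}
    - {"rotation":[0,0,0],"slide":[0.4,0,0],"grip":94}
    - {"rotation":[0,0,0],"slide":[0.4,0,0],"grip":94}
    - {"rotation":[0,0,0],"slide":[0.4,0,0],"grip":94}

```text
clock: 19.47
position: [0.5858, 0.1565, 0.0205]
tool_rot: [0.656, 0.755, -0.0, 0.0]
ft_force: [-0.7, 0.0, -2.4]
width: 0.629
gripper_force: 6.7
```

servo_tool:
  rows:
    - {"rotation":[0,0,0],"slide":[0.4,0,0],"grip":94}
    - {"rotation":[0,0,0],"slide":[0.4,0,0],"grip":94}
    - {"rotation":[0,0,0],"slide":[0.4,0,0],"grip":94}
    - {"rotation":[0,0,0],"slide":[0.4,0,0],"grip":94}
    - {"rotation":[0,0,0],"slide":[0.4,0,0],"grip":94}
    - {"rotation":[0,0,0],"slide":[0.4,0,0],"grip":94}
    - {"rotation":[0,0,0],"slide":[0.4,0,0],"grip":94}
    - {"rotation":[0,0,0],"slide":[0.4,0,0],"grip":94}
    - {"rotation":[0,0,0],"slide":[0.4,0,0],"grip":94}
    - {"rotation":[0,0,0],"slide":[0.4,0,0],"grip":94}

```text
clock: 20.3
position: [0.5852, 0.1604, 0.0205]
tool_rot: [0.656, 0.755, -0.0, 0.0]
ft_force: [0.6, 0.8, -2.7]
width: 0.634
gripper_force: 6.7
```

servo_tool:
  rows:
    - {"rotation":[0,0,0],"slide":[0.4,0,0],"grip":94}
    - {"rotation":[0,0,0],"slide":[0.4,0,0],"grip":94}
    - {"rotation":[0,0,0],"slide":[0.4,0,0],"grip":94}
    - {"rotation":[0,0,0],"slide":[0.4,0,0],"grip":94}
    - {"rotation":[0,0,0],"slide":[0.4,0,0],"grip":94}
    - {"rotation":[0,0,0],"slide":[0.4,0,0],"grip":94}
    - {"rotation":[0,0,0],"slide":[0.4,0,0],"grip":94}
    - {"rotation":[0,0,0],"slide":[0.4,0,0],"grip":94}
    - {"rotation":[0,0,0],"slide":[0.4,0,0],"grip":94}
    - {"rotation":[0,0,0],"slide":[0.4,0,0],"grip":94}

```text
clock: 21.13
position: [0.5847, 0.1644, 0.0205]
tool_rot: [0.656, 0.755, -0.0, 0.0]
ft_force: [0.7, -0.1, -3.7]
width: 0.632
gripper_force: 6.7
```

servo_tool:
  rows:
    - {"rotation":[0,0,0],"slide":[0.4,0,0],"grip":94}
    - {"rotation":[0,0,0],"slide":[0.4,0,0],"grip":94}
    - {"rotation":[0,0,0],"slide":[0.4,0,0],"grip":94}
    - {"rotation":[0,0,0],"slide":[0.4,0,0],"grip":94}
    - {"rotation":[0,0,0],"slide":[0.4,0,0],"grip":94}
    - {"rotation":[0,0,0],"slide":[0.4,0,0],"grip":94}
    - {"rotation":[0,0,0],"slide":[0.4,0,0],"grip":94}
    - {"rotation":[0,0,0],"slide":[0.4,0,0],"grip":94}
    - {"rotation":[0,0,0],"slide":[0.4,0,0],"grip":94}
    - {"rotation":[0,0,0],"slide":[0.4,0,0],"grip":94}

```text
clock: 21.97
position: [0.5841, 0.1661, 0.0205]
tool_rot: [0.657, 0.754, -0.002, 0.001]
ft_force: [0.1, -9.8, -0.5]
width: 0.634
gripper_force: 6.2
```

Force rose to 9.8 N and the motion stalled. One small confirming nudge.

servo_tool:
  rows:
    - {"rotation":[0,0,0],"slide":[0.1,0,0],"grip":95}
    - {"rotation":[0,0,0],"slide":[0.1,0,0],"grip":95}
    - {"rotation":[0,0,0],"slide":[0.1,0,0],"grip":95}
    - {"rotation":[0,0,0],"slide":[0.1,0,0],"grip":95}
    - {"rotation":[0,0,0],"slide":[0.1,0,0],"grip":95}
    - {"rotation":[0,0,0],"slide":[0,0,0],"grip":95}
    - {"rotation":[0,0,0],"slide":[0,0,0],"grip":95}
    - {"rotation":[0,0,0],"slide":[0,0,0],"grip":95}
    - {"rotation":[0,0,0],"slide":[0,0,0],"grip":95}
    - {"rotation":[0,0,0],"slide":[0,0,0],"grip":95}

```text
clock: 22.8
position: [0.584, 0.1661, 0.0206]
tool_rot: [0.657, 0.754, -0.002, 0.002]
ft_force: [-0.6, -10.7, -0.7]
width: 0.628
gripper_force: 15.2
```

servo_tool:
  rows:
    - {"rotation":[0,0,0],"slide":[0,0,0.1],"grip":95}
    - {"rotation":[0,0,0],"slide":[0,0,0.1],"grip":95}
    - {"rotation":[0,0,0],"slide":[0,0,0],"grip":94}
    - {"rotation":[0,0,0],"slide":[0,0,0],"grip":93}
    - {"rotation":[0,0,0],"slide":[0,0,0],"grip":92}
    - {"rotation":[0,0,0],"slide":[0,0,0],"grip":90}
    - {"rotation":[0,0,0],"slide":[0,0,0],"grip":85}
    - {"rotation":[0,0,0],"slide":[0,0,0],"grip":70}
    - {"rotation":[0,0,0],"slide":[0,0,0],"grip":40}
    - {"rotation":[0,0,0],"slide":[0,0,0],"grip":0}

```text
clock: 23.63
position: [0.5843, 0.1692, 0.0204]
tool_rot: [0.656, 0.755, 0.0, 0.0]
ft_force: [0.1, 0.2, 0.6]
width: 0.964
gripper_force: 0.0
```

servo_tool:
  rows:
    - {"rotation":[0,0,0],"slide":[0,0,0],"grip":0}
    - {"rotation":[0,0,0],"slide":[0,0,0],"grip":0}
    - {"rotation":[0,0,0],"slide":[0,0,0],"grip":0}
    - {"rotation":[0,0,0],"slide":[0,0,0],"grip":0}
    - {"rotation":[0,0,0],"slide":[0,0,-1],"grip":0}
    - {"rotation":[0,0,0],"slide":[0,0,-3],"grip":0}
    - {"rotation":[0,0,0],"slide":[0,0,-6],"grip":0}
    - {"rotation":[0,0,0],"slide":[0,0,-10],"grip":0}
    - {"rotation":[0,0,0],"slide":[0,0,-12],"grip":0}
    - {"rotation":[0,0,0],"slide":[0,0,-14],"grip":0}

```text
clock: 24.47
position: [0.5839, 0.1688, 0.0673]
tool_rot: [0.656, 0.755, -0.0, -0.0]
ft_force: [0.1, 0.3, -0.3]
width: 0.998
gripper_force: 0.0
```

servo_tool:
  rows:
    - {"rotation":[0,0,0],"slide":[0,0,-15],"grip":0}
    - {"rotation":[0,0,0],"slide":[0,0,-20],"grip":0}
    - {"rotation":[0,0,0],"slide":[0,0,-20],"grip":0}
    - {"rotation":[0,0,0],"slide":[-15,0,-15],"grip":0}
    - {"rotation":[0,0,0],"slide":[-25,0,-10],"grip":0}
    - {"rotation":[0,0,0],"slide":[-30,0,0],"grip":0}
    - {"rotation":[0,0,0],"slide":[-30,0,0],"grip":0}
    - {"rotation":[0,0,0],"slide":[-30,0,0],"grip":0}
    - {"rotation":[0,0,0],"slide":[-20,0,0],"grip":0}
    - {"rotation":[0,0,0],"slide":[-10,0,0],"grip":0}

```text
clock: 25.3
position: [0.607, 0.0077, 0.1475]
tool_rot: [0.657, 0.754, 0.0, 0.001]
ft_force: [0.4, -0.0, 0.1]
width: 1.0
gripper_force: 0.0
```

```bash
python3 -c "
from h import *
im,d=imaging.grab_frame('scene');cv2.imwrite('pics/scene4.png',cv2.resize(im[140:290,360:560],None,fx=4,fy=4,interpolation=2))
P=cloud('scene',d);m=np.array([.5736,.2331,0]);a=np.radians(98)
R=np.array([[np.cos(a),-np.sin(a),0],[np.sin(a),np.cos(a),0],[0,0,1]]);Q=(P-m)@R*1e3
x,y,z=Q[...,0],Q[...,1],Q[...,2]
M=(abs(z-62)<4)&(abs(y)<40)&(x>-130)&(x<-10);print(M.sum(),np.percentile(x[M],[1,99]),np.percentile(y[M],[1,99]))
A=np.c_[Q[M][:,:2],np.ones(M.sum())];print('top plane slope,z',np.linalg.lstsq(A,z[M],rcond=None)[0],np.median(z[M]))
T=(abs(z-34)<4)&(abs(y)<20)&(x>-38)&(x<-2);A=np.c_[x[T],np.ones(T.sum())];print('tongue',np.linalg.lstsq(A,z[T],rcond=None)[0],np.median(z[T]))
"
```

```text
416 [-100.84182031  -41.95119697] [-29.55346902  24.00299206]
top plane slope,z [8.89768871e-03 5.61586721e-03 6.23181964e+01] 61.68253033285539
tongue [3.48721624e-03 3.39462432e+01] 33.903936871548744
```

View pics/scene4.png

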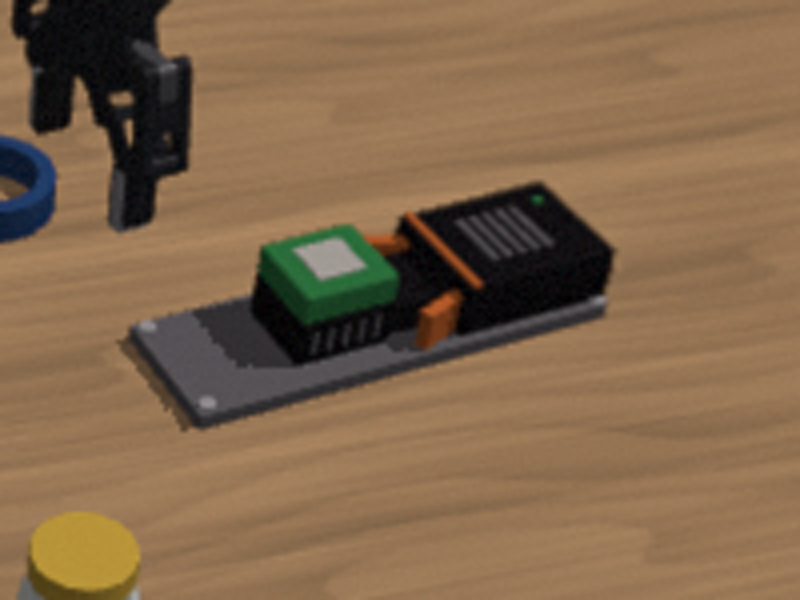

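The pack (crop (330,270)) lies flat on the bed with its tongue in the slot, and the gripper is clear. Its position matches where the stop was felt.

```bash
python3 -c "
from rig import workorder
print(workorder.hand_in())"
```

```text
the job is handed in; nothing more can be done
None
```

The job is handed in: I slid the green pack in until it stopped moving at about 11 N, roughly 52 mm into the slot, then let go. It lies flat in the charger, and the gripper never went near the jar, tape roll or screwdriver.

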